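Unlatch the plaster mould case

ROBOT

A 7-joint arm with a two-finger parallel gripper is mounted at the origin on the work surface. World frame = base frame: x ahead of the robot, y to its left, z up, the work surface at z = 0. Lengths are in mm, angles in rad, forces in N, time in s.
With the tool pointing down it reaches from about 375 to 925 mm from the base axis. Payload 3.1 kg.
Tool frame: the origin (TCP) lies between the finger pads; the fingertips stand 17 mm ahead of it and the grasp point (between the pads) lies 2 mm behind it (bot.tip_extent is the z of the fingertips in the tool frame, in mm); z points along the fingers, y is the line along which they close (so a half turn about z gives the same grasp; the last joint's range is limited). The gripper opens to 85 mm and grips with 20 to 120 N. Pads are 22 mm wide; open, the fingers measure 114 mm over their backs; the gripper's body (76 mm by 85 mm) begins 54 mm behind the grasp point. The pads swing forward as they close: fully open they stand 13 mm farther back than shut.
Start: joints at [-1.254, 0.383, 0.044, 1.598, -0.018, 1.161, -0.05], TCP at [261.933, 594.89, 248.269] pointing down, gripper open.
Joint ranges: [-2.61, 2.61], [-0.41, 2.15], [-1.48, 1.57], [0, 2.5], [-1.57, 4.71], [0.05, 1.97], [-2.85, 2.85]. Speed limits (rad/s): [2.79, 2.79, 3.14, 3.14, 3.14, 3.14, 3.14].

INTERFACE

Orientations are given as a unit quaternion [w, x, y, z].
In Python, from bench import monitor, eyes, bot gives the robot as it stands.
- The arm moves only by the shell command python3 -m handwheel 'ROWS' [OPENING] [FORCE]. ROWS is JSON, a list of rows, each a list of 6 numbers: the shift along the tool's x, y, z as a fraction of full scale, then the turn, a rotation vector about the tool's x, y, z as a fraction of full scale. A call has 1 to 10 rows; each row is the pose to reach, as a shift and turn from the pose commanded when the call began, along the tool's axes at that moment; what a row does not reach only later rows make up. Full scale, the value 1, is 0.3 m for a shift and 30 degrees for a turn. A row lasts 1/12 s, in which the tool goes at most 41.7 mm and 7.16 degrees, less where a joint would pass 70% of its speed; a pose out of reach is approached as far as the arm can. A call with a number of a shift or a turn outside -1 to 1 is refused whole. A call with a gripper value outside its range is refused whole. OPENING is the closure, from -1 (fully open) to 1 (shut), set as the call begins (- or left out, the last holds). The fingers move at their own pace and stop on an object; FORCE is the grip in N (left out, the last holds). Time passes only in rows, so rows that repeat a pose let the fingers close. It gives the time, the measured TCP pose, the force, the opening and the grip force at its end, in the units of the state.
- monitor.observe(): the state, without advancing time (a new reading comes with each control period).
- eyes.get_image(name): name is "scene" or "top" or "wrist"; returns the picture (420x560x3 uint8, red, green, blue); there is no depth.
- eyes.camera_info(name): a dict with "vertical_fov" (degrees; the focal length in pixels is half the picture's height over the tangent of half this angle, whatever the lens; pixels are square), "cx", "cy" (the principal point, pixels), "R" (3x3) and "t" (3): a world point X has camera coordinates R X + t. Camera axes: x right, y down, z forward; pixel columns grow to the right and rows downward; lengths in mm; the calibration is good to about 2 mm. A picture is of the moment at which its call begins: read the wrist's pose just before it. camera_info takes no time and is no camera call; for the wrist camera it gives the pose at the moment of the call.
- bot.finish_job(): hands the job in; it is judged then, once.
The state is a dict: "time_s": time; "joint_positions": joint angles; "qvel": joint speeds; "joint_torque": joint torques, N m; "tcp_pos": TCP position; "orientation": TCP orientation; "ft_force": force on the tool from outside, world axes, zero at the start; "moment": the same for the moment, N m; "grip_width": finger opening in mm; "grip_force": force on a finger pad.
Only numpy, scipy, OpenCV 4.12 (cv2) and the standard library are available. Lean on these libraries where they do the work, as an engineer would, in place of code of your own. Each camera call takes 0.05 s, during which the arm holds its last target. There are 200 camera calls.

TASK

The plaster in the rectangular mould case has set: unlatch its lid. First swing the hooked keeper on it well aside, close to a quarter turn, then draw its bolt back all the way by the knob, and leave both like that. Leave the round case alone.

Things in the scene. Friction and masses are not known exactly. Their poses are not given: they have to be found in the camera images.
- keeper_peg (a point): Upright round peg, 14 mm in diameter, on the keeper of the rectangular case; point on its axis, 35 mm above the lid, 15 mm below the peg's top. The keeper is a dark steel hook flat on the lid: arm 75 x 14 mm, top 14 mm above the lid. Its vertical pivot lies 36 mm from this point along the point's own -x axis (x: along the arm from pivot to hook, z up). Pinch or push the peg.
- keeper (a joint): Angle of that keeper in rad: 0 closed (arm parallel to the bolt, hook in the way of the bolt's knob), growing as it swings anticlockwise seen from above, to a stop at 1.5. Starts between 0 and 0.08. It turns stiffly (0.05 N m, about 1.5 N at the peg) and stays where it is left.
- bolt_knob (a point): Steel round pin, 16 mm in diameter, the knob of the slide bolt on the rectangular case; point on its axis, 35 mm above the lid, 15 mm below its top. The bolt draws back in a straight line along this point's own -x axis (x: the case's long axis, z up), towards the keeper's pivot. Shut, it is 54 mm from the keeper peg. Straps 14 mm high stand over the bolt from 15 mm beyond it (+x).
- bolt (a joint): How far that bolt is drawn back, in m: 0 shut, 0.045 fully drawn (stop). Starts between 0 and 0.002. Friction 2.5 N plus some drag when moved fast; it stays where it is left. With the keeper closed its knob runs against the hook after about 7 mm.
- box_case: The rectangular mould case (grey tray, pale lid), fixed to the table, 250 x 140 mm, lid top 62 mm above the table, the catches standing up to 50 mm above the lid. Origin: centre of its underside, x along its length towards the strapped end.
- round_case: The bystander: a round mould case (grey tray, pale lid), 220 mm in diameter, 62 mm high, fixed to the table, with a keeper and a bolt of the same make standing 50 mm above its lid. Origin: centre of its underside. To be left alone.

How it is judged:
By the outcome, as a careful person would: the job done as asked, in the order asked, and still so for the second after the job is handed in, with the robot touching nothing.
It also fails if it takes over 43 s, if anything falls off the work surface, if the arm or the gripper's body presses on something with over 40 N, if the wrist force passes 120 N, or if a joint passes its speed limit or range.

## Working session

There is one attempt and no reset: what is moved stays moved. The work goes in short steps, Python scripts to look and compute and a shell command to move; the robot and the scene stay as the last step left them, time stands still between calls to the robot, and variables do not carry over. Pictures are saved under pics/ and viewed, at most 10 in all, crops included, and the job is handed in when it is done.

```bash
mkdir -p pics; ls
python3 - <<'E'
from bench import monitor, eyes, bot
import cv2,json
s=monitor.observe();print(s['time_s'],s['tcp_pos'],s['orientation'],s['grip_width'],bot.tip_extent)
for n in("scene","top"):
    im=eyes.get_image(n);c=eyes.camera_info(n);print(n,c)
    cv2.imwrite(f"pics/{n}0.png",im[:,:,::-1])
E
```

```text
pics
0.0 [261.57234269 594.08246395 246.9066565 ] [-2.05321686e-04  2.05863283e-01  9.78579922e-01 -1.26576920e-03] 85.5169418292615 17.0
scene {'vertical_fov': 53.74214104633741, 'cx': 275.6661401731265, 'cy': 208.9683988517727, 'R': array([[-0.36481805,  0.9309448 ,  0.01579762],
       [ 0.74794104,  0.30312326, -0.59050867],
       [-0.5545196 , -0.20361253, -0.80687666]]), 't': array([ 179.69894982, -355.56054332, 1173.93240014])}
top {'vertical_fov': 47.06470377332622, 'cx': 288.94160935835197, 'cy': 208.85740008543166, 'R': array([[ 0.00619567, -0.99938107,  0.03462789],
       [-0.9936593 , -0.01004036, -0.11198389],
       [ 0.11226226, -0.03371451, -0.9931065 ]]), 't': array([-24.63290383, 551.27711771, 818.59211879])}
```

View pics/scene0.png

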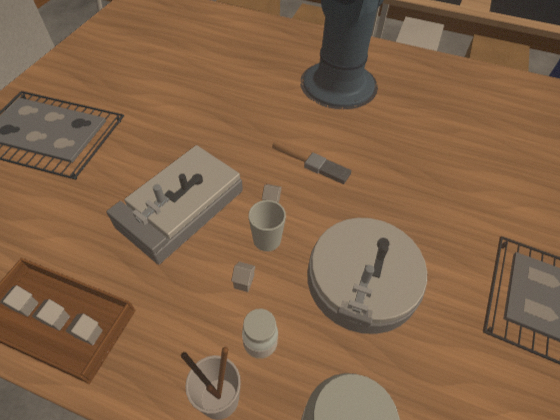

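View pics/top0.png

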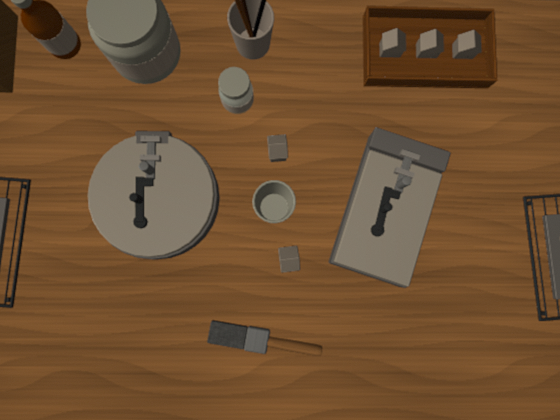

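The scene view shows the rectangular case around (175,200) and the top view around (390,205). Next I'll enlarge the catches in both.

Run:
```python
import cv2,numpy as np
a=cv2.imread("pics/scene0.png")[140:240,120:220];b=cv2.imread("pics/top0.png")[140:240,350:450]
f=lambda i:np.clip(cv2.resize(i,(400,400),interpolation=cv2.INTER_CUBIC).astype(float)*1.4,0,255)
cv2.imwrite("pics/crop0.png",np.hstack([f(a),f(b)]))
```

```text
[ WARN:0@0.040] global loadsave.cpp:1063 imwrite_ Unsupported depth image for selected encoder is fallbacked to CV_8U.
```

View pics/crop0.png

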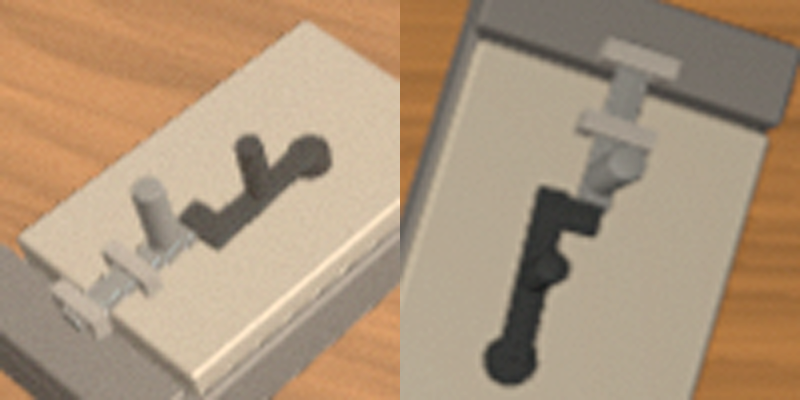

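The crop (4x) shows these positions. In the scene half, the peg top is at (248,142), the knob top at (149,188) and the pivot at (310,155). In the top half, the peg top is at (156,267), the knob top at (226,163) and the pivot at (110,360).

```bash
cat > h.py <<'E'
import numpy as np, cv2
from bench import monitor, eyes, bot
from scipy.spatial.transform import Rotation as Ro
def P(c):
    f=210/np.tan(np.radians(c['vertical_fov']/2));K=np.array([[f,0,c['cx']],[0,f,c['cy']],[0,0,1]])
    return K@np.c_[c['R'],c['t']]
def tri(ca,pa,cb,pb):
    X=cv2.triangulatePoints(P(ca),P(cb),np.array(pa,float).reshape(2,1),np.array(pb,float).reshape(2,1));X=X[:3,0]/X[3,0]
    e=[np.linalg.norm((lambda q:q[:2]/q[2])(P(c)@np.r_[X,1])-p) for c,p in((ca,pa),(cb,pb))]
    return X,np.round(e,1)
def onz(c,p,z):
    M=P(c);A=np.c_[M[:,0],M[:,1],-np.r_[p,1.]];return np.linalg.solve(A,-(M[:,2]*z+M[:,3]))[:2]
def togo(target):
    s=monitor.observe();w,x,y,z=s['orientation'];R=Ro.from_quat([x,y,z,w])
    return R.inv().apply(np.array(target)-s['tcp_pos'])/300
E
python3 - <<'E'
from h import *
s,t=eyes.camera_info("scene"),eyes.camera_info("top")
S=lambda u,v:np.array([120+u/4-.4,140+v/4-.4]);T=lambda u,v:np.array([350+u/4-.4,140+v/4-.4])
for n,a,b,z in(("peg",(248,142),(156,267),112),("knob",(149,188),(226,163),112),("pivot",(310,155),(110,360),76)):
    print(n,*tri(s,S(*a),t,T(*b)),onz(s,S(*a),z),onz(t,T(*b),z))
for p in((374,130),(448,152),(409,286),(331,263)):print(onz(t,p,62))
q=monitor.observe();w,x,y,z=q['orientation'];print(Ro.from_quat([x,y,z,w]).as_matrix().round(3))
E
```

```text
peg [ 548.11964251 -177.88297247  113.33533214] [0.4 0.4] [ 547.34751656 -179.52324306] [ 548.02211863 -177.60847711]
knob [ 591.03741968 -207.65010904  112.42217943] [0.7 0.6] [ 590.98550483 -209.21504418] [ 590.70732135 -206.88662724]
pivot [ 513.70509685 -168.29000134   70.32015495] [0.5 0.5] [ 517.92350212 -166.32795328] [ 513.00587875 -166.33379772]
[ 687.70355049 -166.46536391]
[ 650.47105422 -295.71257426]
[ 419.39074836 -222.08551127]
[457.04112849 -90.47699508]
[[-0.915  0.403 -0.001]
 [ 0.403  0.915 -0.002]
 [-0.    -0.002 -1.   ]]
```

Both heights come out at about 112 mm, as expected. Peg to pivot is 35 mm, and the case is yawed about -18°. The tool's closing line is already within 6° of the case's lateral axis, so I'll move across high up.

```bash
python3 -m handwheel '[[-0.04,-0.04,0,0,0,0],[-0.11,-0.11,0,0,0,0],[-0.2,-0.2,0,0,0,0],[-0.29,-0.29,0,0,0,0],[-0.38,-0.38,0,0,0,0],[-0.47,-0.47,0,0,0,0],[-0.56,-0.56,0,0,0,0],[-0.65,-0.65,0,0,0,0],[-0.74,-0.74,0,0,0,0],[-0.83,-0.83,0,0,0,0]]' 0
python3 -m handwheel '[[-0.09,-0.09,0,0,0,0],[-0.18,-0.18,0,0,0,-0.03],[-0.27,-0.27,0,0,0,-0.08],[-0.36,-0.36,0,0,0,-0.13],[-0.45,-0.45,0,0,0,-0.18],[-0.54,-0.54,0,0,0,-0.2],[-0.63,-0.63,0,0,0,-0.2],[-0.7,-0.7,0,0,0,-0.2],[-0.75,-0.75,0,0,0,-0.2],[-0.75,-0.75,0,0,0,-0.2]]'
python3 - <<'E'
from h import *
c=eyes.camera_info("wrist");im=eyes.get_image("wrist");cv2.imwrite("pics/w1.png",im[:,:,::-1])
import json;json.dump({k:np.array(v).tolist() for k,v in c.items()},open("w1.json","w"))
print(togo([547.8,-178.5,101]),monitor.observe()['tcp_pos'])
E
```

```text
time_s: 0.93
tcp_pos: [389.4, 264.5, 247.9]
orientation: [-0.0, 0.206, 0.979, -0.0]
ft_force: [0.7, -0.4, 0.5]
grip_width: 42.5
grip_force: 0.0
time_s: 1.77
tcp_pos: [505.4, -36.3, 248.4]
orientation: [0.001, 0.159, 0.987, -0.002]
ft_force: [0.6, -0.8, 0.2]
grip_width: 42.6
grip_force: 0.0
[-0.28709091 -0.41527771  0.4907249 ] [504.75386496 -33.13320408 248.06263178]
```

View pics/w1.png

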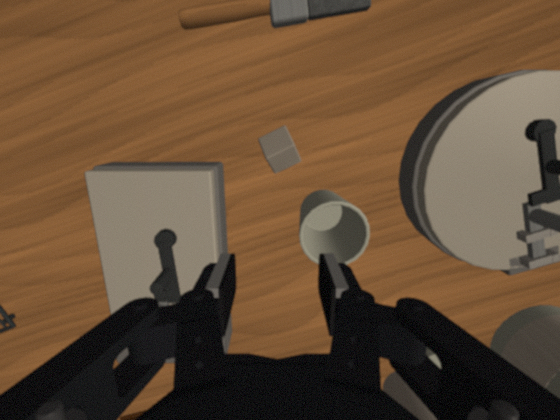

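The wrist view shows the case at left, with its pivot at (165,238) and the peg near (165,283). The round case is well to the right. I'll move above the peg.

```bash
python3 -m handwheel '[[-0.04,-0.05,0,0,0,0],[-0.1,-0.14,0,0,0,0],[-0.16,-0.23,0.02,0,0,0],[-0.22,-0.32,0.06,0,0,0],[-0.27,-0.38,0.11,0,0,0],[-0.287,-0.41,0.15,0,0,0],[-0.287,-0.415,0.18,0,0,0],[-0.287,-0.415,0.2,0,0,0],[-0.287,-0.415,0.2,0,0,0]]'
python3 - <<'E'
from h import *
c=eyes.camera_info("wrist");im=eyes.get_image("wrist");cv2.imwrite("pics/w2.png",im[:,:,::-1])
print(togo([547.8,-178.5,101]),monitor.observe()['tcp_pos'])
for X in([547.8,-178.5,112],[590.8,-208,112],[514.5,-167,76]):
    q=P(c)@np.r_[X,1];print(q[:2]/q[2])
import json;json.dump({k:np.array(v).tolist() for k,v in c.items()},open("w2.json","w"))
E
```

```text
time_s: 2.57
tcp_pos: [547.5, -171.9, 186.2]
orientation: [-0.002, 0.153, 0.988, 0.001]
ft_force: [-0.6, -0.1, -1.0]
grip_width: 42.8
grip_force: 0.0
[-0.00595981 -0.0216361   0.28757366] [ 548.25080609 -171.94430497  187.28454217]
[269.24194558 233.75321529]
[249.73206852 295.72206257]
[271.11631433 176.4652737 ]
```

View pics/w2.png

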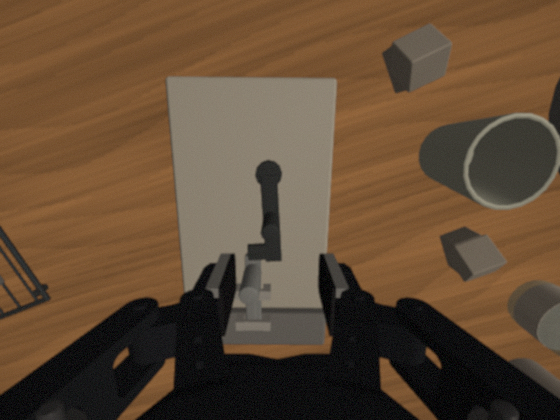

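The pivot (268,174) and knob top (251,292) match my projections within 2–4 px, and the peg top is near (270,232). I'll descend and pinch.

```bash
python3 -m handwheel '[[-0.004,-0.015,0.04,0,0,0],[-0.006,-0.021,0.09,0,0,0],[-0.006,-0.021,0.14,0,0,0],[-0.006,-0.021,0.19,0,0,0],[-0.006,-0.021,0.23,0,0,0],[-0.006,-0.021,0.26,0,0,0],[-0.006,-0.021,0.28,0,0,0],[-0.006,-0.021,0.287,0,0,0],[-0.006,-0.021,0.287,0,0,0]]'
python3 -m handwheel '[[0,0,0,0,0,0],[0,0,0,0,0,0],[0,0,0,0,0,0],[0,0,0,0,0,0],[0,0,0,0,0,0],[0,0,0,0,0,0]]' 1 30
python3 - <<'E'
from h import *
s=monitor.observe();w,x,y,z=s['orientation'];print(s['tcp_pos'],Ro.from_quat([x,y,z,w]).as_matrix().round(3).tolist(),s['ft_force'],s['grip_width'])
pv=np.array([514.5,-167]);r=s['tcp_pos'][:2]-pv;print(np.hypot(*r),np.degrees(np.arctan2(*r[::-1])))
E
```

```text
time_s: 3.37
tcp_pos: [548.5, -181.1, 101.8]
orientation: [-0.0, 0.154, 0.988, -0.0]
ft_force: [0.5, -0.1, 0.3]
grip_width: 42.7
grip_force: 0.0
time_s: 3.87
tcp_pos: [550.1, -180.3, 103.2]
orientation: [0.001, 0.154, 0.988, 0.001]
ft_force: [0.9, 3.1, 4.1]
grip_width: 13.0
grip_force: 30.5
[ 550.08888819 -180.34347555  103.18265951] [[-0.953, 0.304, 0.003], [0.304, 0.953, 0.001], [-0.002, 0.002, -1.0]] [0.89148102 3.09068268 4.09763952] 12.957591463337392
38.00812152744393 -20.552717629569266
```

The peg is gripped, so I'll swing the keeper along its 36 mm arc.

```bash
python3 -m handwheel '[[0.001,0.014,0,0,0,0],[0.005,0.032,0,0,0,0],[0.012,0.049,0,0,0,0],[0.021,0.064,0,0,0,0],[0.032,0.078,0,0,0,0],[0.045,0.09,0,0,0,0],[0.06,0.1,0,0,0,0],[0.076,0.108,0,0,0,0],[0.094,0.114,0,0,0,0],[0.108,0.116,0,0,0,0]]' 1 20
python3 -m handwheel '[[0,0,0,0,0,0],[0,0,0,0,0,0],[0,0,0,0,0,0],[0,0,0,0,0,0]]'
python3 - <<'E'
from h import *
s=monitor.observe();print(s['tcp_pos'],s['ft_force'],s['grip_width'])
r=s['tcp_pos'][:2]-np.array([514.5,-167]);print(np.hypot(*r),np.degrees(np.arctan2(*r[::-1])))
c=eyes.camera_info("wrist");im=eyes.get_image("wrist");cv2.imwrite("pics/w3.png",im[:,:,::-1])
E
```

```text
time_s: 4.7
tcp_pos: [532.8, -139.3, 103.4]
orientation: [0.005, 0.154, 0.988, -0.001]
ft_force: [10.3, -2.4, -4.5]
grip_width: 12.6
grip_force: 29.4
time_s: 5.03
tcp_pos: [531.8, -138.5, 103.3]
orientation: [0.004, 0.154, 0.988, -0.0]
ft_force: [5.8, 0.5, 1.0]
grip_width: 12.5
grip_force: 29.9
[ 531.76872767 -138.51826903  103.32272293] [5.82727417 0.49971468 0.99095548] 12.484065245836762
33.30792629648467 58.77119284030626
```

View pics/w3.png

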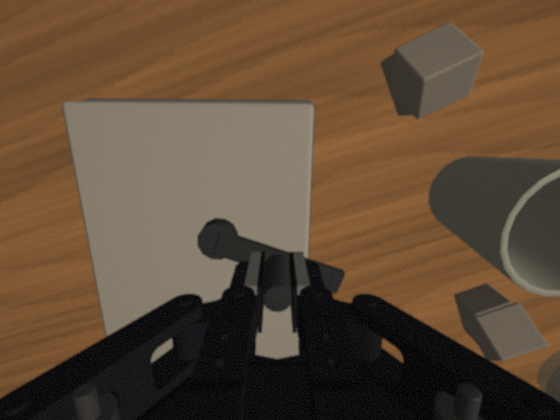

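The keeper is at about 70° in the picture: pivot (217,238), hook end (335,280), peg still between the pads at (278,290). I need about 14° more, so I'll continue along tool +x.

```bash
python3 -m handwheel '[[0.007,0.002,0,0,0,0],[0.014,0.003,0,0,0,0],[0.021,0.004,0,0,0,0],[0.028,0.004,0,0,0,0],[0.034,0.004,0,0,0,0],[0.034,0.004,0,0,0,0],[0.034,0.004,0,0,0,0],[0.034,0.004,0,0,0,0]]'
python3 - <<'E'
from h import *
s=monitor.observe();print(s['tcp_pos'],s['ft_force'],s['grip_width'])
c=eyes.camera_info("wrist");im=eyes.get_image("wrist");cv2.imwrite("pics/w4.png",im[:,:,::-1])
E
```

```text
time_s: 5.75
tcp_pos: [522.7, -133.7, 103.3]
orientation: [0.004, 0.154, 0.988, -0.0]
ft_force: [5.4, 0.9, 0.7]
grip_width: 12.8
grip_force: 30.0
[ 522.68501061 -133.67566874  103.3282814 ] [5.44211397 0.92925625 0.72944734] 12.76913232186589
```

View pics/w4.png

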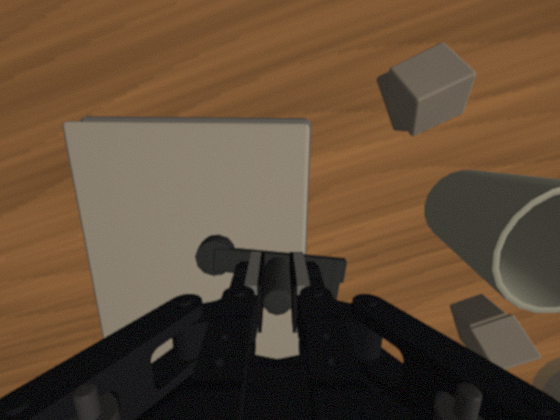

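The keeper now lies about 85° across, at its stop: pivot (215,255), hook end (345,265). I'll release it and lift.

```bash
python3 -m handwheel '[[0,0,0,0,0,0],[0,0,0,0,0,0],[0,0,0,0,0,0],[0,0,0,0,0,0],[0,0,-0.03,0,0,0],[0,0,-0.08,0,0,0],[0,0,-0.14,0,0,0],[0,0,-0.2,0,0,0],[0,0,-0.2,0,0,0],[0,0,-0.2,0,0,0]]' 0
python3 - <<'E'
from h import *
print(togo([590.8,-208,101]),monitor.observe()['tcp_pos'])
E
```

```text
time_s: 6.63
tcp_pos: [519.7, -134.4, 163.5]
orientation: [0.001, 0.155, 0.988, 0.0]
ft_force: [0.2, -0.7, -0.8]
grip_width: 42.5
grip_force: 0.0
[-0.30004047 -0.16140486  0.20882732] [ 519.70806576 -134.40316315  163.45848221]
```

```bash
python3 -m handwheel '[[-0.05,-0.03,0,0,0,0],[-0.13,-0.07,0,0,0,0],[-0.21,-0.115,0,0,0,0],[-0.27,-0.145,0,0,0,0],[-0.3,-0.16,0.01,0,0,0],[-0.3,-0.161,0.05,0,0,0],[-0.3,-0.161,0.1,0,0,0],[-0.3,-0.161,0.15,0,0,0],[-0.3,-0.161,0.19,0,0,0],[-0.3,-0.161,0.208,0,0,0]]'
python3 -m handwheel '[[0,0,0,0,0,0],[0,0,0,0,0,0],[0,0,0,0,0,0],[0,0,0,0,0,0],[0,0,0,0,0,0],[0,0,0,0,0,0],[0,0,0,0,0,0]]' 1 50
python3 - <<'E'
from h import *
print(togo([590.8,-208,101]),monitor.observe()['tcp_pos'])
c=eyes.camera_info("wrist");im=eyes.get_image("wrist");cv2.imwrite("pics/w5.png",im[:,:,::-1])
E
```

```text
time_s: 7.47
tcp_pos: [587.0, -205.4, 96.2]
orientation: [-0.003, 0.154, 0.988, 0.001]
ft_force: [-0.4, 0.7, -0.5]
grip_width: 42.6
grip_force: 0.0
time_s: 8.05
tcp_pos: [589.4, -207.8, 99.8]
orientation: [-0.0, 0.155, 0.988, -0.0]
ft_force: [-2.1, -1.2, -3.4]
grip_width: 14.4
grip_force: 48.9
[-0.00454629  0.00073948 -0.00396342] [ 589.43266827 -207.794763     99.81194922]
```

View pics/w5.png

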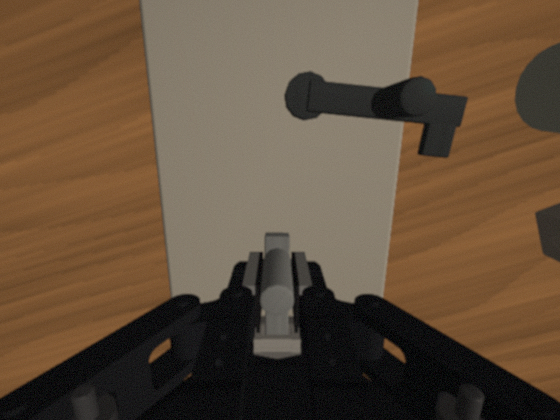

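The picture shows the keeper about 85° aside and the knob held between the pads at (277,285). I'll draw the bolt.

```bash
python3 -m handwheel '[[0.01,0,0,0,0,0],[0.022,0,0,0,0,0],[0.034,0,0,0,0,0],[0.046,0,0,0,0,0],[0.058,0,0,0,0,0],[0.07,0,0,0,0,0],[0.082,0,0,0,0,0],[0.094,0,0,0,0,0],[0.106,0,0,0,0,0],[0.118,0,0,0,0,0]]'
python3 -m handwheel '[[0.012,0,0,0,0,0],[0.022,0,0,0,0,0],[0.03,0,0,0,0,0],[0.036,0,0,0,0,0],[0.042,0,0,0,0,0],[0.048,0,0,0,0,0],[0.054,0,0,0,0,0],[0.06,0,0,0,0,0],[0.06,0,0,0,0,0],[0.06,0,0,0,0,0]]'
python3 - <<'E'
from h import *
s=monitor.observe();d=s['tcp_pos']-np.array([589.4,-207.8,99.8]);print(s['tcp_pos'],np.hypot(*d[:2]),s['ft_force'],s['grip_width'])
c=eyes.camera_info("wrist");im=eyes.get_image("wrist");cv2.imwrite("pics/w6.png",im[:,:,::-1])
E
```

```text
time_s: 8.93
tcp_pos: [555.8, -196.8, 99.8]
orientation: [0.0, 0.154, 0.988, -0.0]
ft_force: [1.8, -2.9, -6.9]
grip_width: 14.1
grip_force: 48.8
time_s: 9.77
tcp_pos: [547.4, -193.9, 100.0]
orientation: [0.01, 0.154, 0.988, -0.004]
ft_force: [20.5, -10.2, -28.3]
grip_width: 14.2
grip_force: 49.3
[ 547.4310998  -193.91201641  100.04107244] 44.20706586747 [ 20.54838393 -10.23949516 -28.27047813] 14.180946139732452
```

View pics/w6.png

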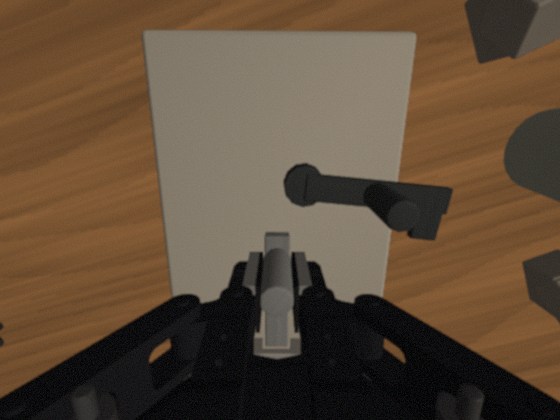

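The bolt has moved 44.2 mm and the force has risen to 20 N, so it is at its stop. I'll ease the preload, release, lift and step back.

```bash
python3 -m handwheel '[[-0.01,0,0,0,0,0],[-0.015,0,0,0,0,0],[-0.015,0,0,0,0,0]]'
python3 -m handwheel '[[0,0,0,0,0,0],[0,0,0,0,0,0],[0,0,0,0,0,0],[0,0,0,0,0,0],[0,0,-0.03,0,0,0],[0,0,-0.08,0,0,0],[0,0,-0.16,0,0,0],[0,0,-0.26,0,0,0],[0,0,-0.36,0,0,0],[0,0,-0.4,0,0,0]]' 0.2
python3 -m handwheel '[[0.07,0,0,0,0,0],[0.16,0,0,0,0,0],[0.25,0,0,0,0,0],[0.34,0.05,0,0,0,0],[0.36,0.12,0,0,0,0],[0.36,0.2,0,0,0,0],[0.36,0.28,0,0,0,0],[0.36,0.36,0,0,0,0],[0.36,0.4,0,0,0,0],[0.36,0.4,0,0,0,0]]'
python3 - <<'E'
from h import *
a=eyes.get_image("scene")[120:260,90:260];b=eyes.get_image("top")[120:290,325:455]
f=lambda i,w:np.clip(cv2.resize(i,(w,500),interpolation=cv2.INTER_CUBIC)*1.4,0,255).astype(np.uint8)
cv2.imwrite("pics/end.png",np.hstack([f(a,400),f(b,382)])[:,:,::-1])
E
```

```text
time_s: 10.07
tcp_pos: [547.7, -194.0, 99.9]
orientation: [0.005, 0.154, 0.988, -0.002]
ft_force: [10.8, -6.9, -17.1]
grip_width: 14.4
grip_force: 50.6
time_s: 10.9
tcp_pos: [545.5, -193.7, 225.0]
orientation: [0.004, 0.155, 0.988, 0.0]
ft_force: [-0.3, -0.7, -0.3]
grip_width: 34.0
grip_force: 0.0
time_s: 11.73
tcp_pos: [477.7, -42.0, 220.0]
orientation: [0.0, 0.151, 0.988, 0.0]
ft_force: [-0.3, -0.3, -0.3]
grip_width: 34.0
grip_force: 0.0
```

View pics/end.png

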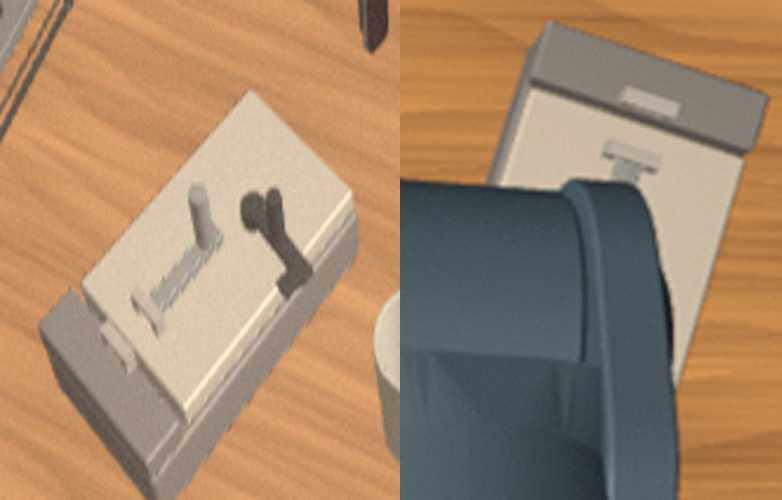

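In the scene view the keeper lies across the lid and the bolt is drawn clear of the end strap. The knob top is at crop (199,190), and the gripper is clear. I'll check the draw from that pixel, then hand in.

Run:
```python
from h import *
c=eyes.camera_info("scene");p=onz(c,(90+199*.425-.4,120+190*.28-.4),112);d=np.hypot(*(p-[590.99,-209.2]));print(p,d)
if d>41: print(bot.finish_job())
```

```text
[ 547.58695857 -195.99130246] 45.368421792039356
the job is handed in; nothing more can be done
None
```

The rectangular case is unlatched and handed in: its keeper is about 85° aside, its bolt is fully drawn (about 45 mm), and the round case was not touched.

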